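# Hold a spring clamp gaping round a glued-up board

### The job

The two-ply glue-up in the swivel board holder needs clamping. First turn the holder's knob until its pointer is on the longest mark of the scale, so the board stands square across the holder. Then squeeze the larger of the two spring clamps open, lift it off the rack and bring it down over the middle of the board's top edge, one jaw on each side, the rubber pads below the edge and clear of both faces. Finish while still holding it there, squeezed open and not touching the board, so that I can slip packing blocks between pads and wood; never let it bite the board, and leave the small clamp, the glue bottle and the tape measure where they are.

Things in the scene. Friction and masses are not known exactly. Their poses are not given: they have to be found in the camera images.
- dial (a joint): Knob of the swivel board holder, rad, counter-clockwise from above positive; 0 = pointer on the longest mark. Starts 0.5 to 1.3 on the positive side, so turn it clockwise; stops at +-1.65. Held by friction only (0.05 N m), stays where left. It drives the turntable with the board 1:1 in the same direction.
- dial_grip (a point): On the knob's axis at gripping height, 68 mm above the bench. Black bar knob, 41 mm long (x here), 14 thick (y), top 9 mm above this point, on a round skirt 47 mm across, 28 to 20 mm below it; white pointer line on the -x half. White scale disc, 80 mm across, under it: ticks every 10 degrees, the one longest, thickest mark in the middle, facing the robot.
- holder: The fixed swivel board holder: grey gear housing 100 x 240 mm, 36 mm high; origin under its centre on the bench. Knob axis 75 mm from the origin on its -y side, turntable axis 75 mm on its +y side.
- board_top (a point): Middle of the top edge of the upright glued board (two plies, 16 mm together, 100 mm long, 90 tall, edge 136 mm above the bench), held in aluminium cheeks that end 64 mm below the edge. x along the edge, y through the thickness (faces at +-8 mm), z up. The board is always parallel to the knob's bar.
- clamp: Larger spring clamp, 110 g, 24 mm wide, black handles up, dark steel jaws down, clipped on the rack's batten. Origin on its pivot pin (134 mm above the bench on the rack), x along pin and batten, y the way handles and jaws move, z up. On the rack the handles are 52 mm over their outer faces, ends 49 mm above the pin, pads 43 mm below it. Frame stays midway between the halves.
- clamp_grip (a point): Point midway between the handles, 40 mm above the pin: a good place for the gripper's centre, fingers down, closing along y. Axes as the clamp.
- clamp_jaw_a (a joint): Turn of one half of the clamp, rad (the other mirrors it): 0 on the 12 mm batten, -0.10 shut, 0.31 squeezed to the stop. Squeezing the handles along y spreads the jaws: at the stop handles parallel, about 22 mm over their outer faces, pads 39 mm below the pin, 37 mm apart. Takes about 6 N per handle to start, 14 N at the stop; snaps shut if let go.
- clamp_pad_a (a point): Centre of the inner face of the rubber pad (13 mm tall, 24 mm wide) of one jaw, the one on the clamp's +y side.
- clamp_pad_b (a point): The same on the other jaw, on the clamp's -y side.
- rack: The fixed clamp rack: plank 150 x 76 mm, 18 mm thick, with an upright batten 132 mm long (its x), 12 mm thick (y), top 105 mm above the bench, rising from its middle. Origin under its centre on the bench. The pads of the clamps sit 14 mm below the batten's top; the two clamps stand about 66 mm apart in either order.
- small_clamp: The small spring clamp (18 mm wide, about 70 mm tall) on the same batten; stays there. Origin on its pivot pin, 121 mm above the bench.
- glue_bottle: Squeeze bottle with a nozzle, 47 mm across, 168 mm tall, standing at the right of the work; origin under its centre.
- tape_measure: Tape measure in its case, 36 x 78 x 64 mm, standing at the left of the work; origin under its centre.
- turntable: The turntable with its cheeks and the board, turning about its vertical axis with the knob; origin on the axis, on top of the housing, 100 mm below board_top; x along the board.

How it is judged:
On the way, in this order (a step that is already met when the one before it is completed fails the run):
1. the knob's pointer stands on the longest mark and the knob is at rest (value of joint dial between -0.09 and 0.09 rad and velocity of joint dial between -0.05 and 0.05 rad/s and distance of clamp from where it was at the start of the episode below 0.01 m), for 0.3 s.
2. the large clamp, squeezed open in the gripper, is lifted clear of the rack (distance between clamp_pad_a and clamp_pad_b above 0.022 m and z of clamp in the frame of rack above 0.175 m and contact force between the fingers and clamp above 3 N and contact force between clamp and rack below 0.1 N), for 0.2 s.
At the end, for the whole second after the job is handed in: Knob within 0.09 rad of the longest mark; clamp held still in the fingers, pads over 22 mm apart, one on each side of the board, 9 to 35 mm below its edge, over 2 mm off the faces, within 20 mm of mid-edge, clamp not touching the board; small clamp, bottle and tape within 20 mm (value of joint dial between -0.09 and 0.09 rad and distance between clamp_pad_a and clamp_pad_b above 0.022 m and ((y of clamp_pad_a in the frame of board_top above 0.01 m and y of clamp_pad_b in the frame of board_top below -0.01 m) or (y of clamp_pad_b in the frame of board_top above 0.01 m and y of clamp_pad_a in the frame of board_top below -0.01 m)) and z of clamp_pad_a in the frame of board_top between -0.035 and -0.009 m and x of clamp_pad_a in the frame of board_top between -0.02 and 0.02 m and z of clamp_pad_b in the frame of board_top between -0.035 and -0.009 m and x of clamp_pad_b in the frame of board_top between -0.02 and 0.02 m and contact force between clamp and turntable below 0.3 N and contact force between the fingers and clamp above 3 N and linear speed of clamp below 0.03 m/s and distance of each of small_clamp, glue_bottle, tape_measure from where it was at the start of the episode below 0.02 m); the arm keeps its last pose, push and grip.
It fails at once if the clamp bites, or is pushed hard against, the board (over 6 N) (contact force between clamp and turntable above 6 N).
It fails at once if the small clamp, the glue bottle or the tape measure is moved more than 20 mm (distance of any of small_clamp, glue_bottle, tape_measure from where it was at the start of the episode above 0.02 m).
It also fails if it takes over 56 s, if anything falls off the work surface, if the arm or the gripper's body presses on something with over 40 N, if the wrist force passes 120 N, or if a joint passes its speed limit or range.

### The arm

A 7-joint arm with a two-finger parallel gripper is mounted at the origin on a cart in front of the work surface, level with it; the furniture and walls round the work are solid. World frame = base frame: x ahead of the robot, y to its left, z up, the work surface at z = 0. Lengths are in m, angles in rad, forces in N, time in s.
With the tool pointing down it reaches from about 0.4 to 0.875 m from the base axis. Payload 19.3 kg.
Tool frame: the origin (TCP) lies on the centre line of the jaws, within the pads' length; the fingertips stand 14 mm ahead of it and the grasp point (between the pads) lies 5 mm behind it (bot.tip_extent is the distance from the TCP to the fingertips, in m); z points along the fingers, y is the line along which they close (so a half turn about z gives the same grasp; the last joint's range is limited). The gripper opens to 85 mm and grips with 20 to 120 N. Pads are 22 mm wide; open, the fingers measure 114 mm over their backs; the gripper's body (76 mm by 85 mm) begins 54 mm behind the grasp point. The pads swing forward as they close: fully open they stand 13 mm farther back than shut.
Start: joints at [-1.374, 0.521, -0.036, 1.599, 0.021, 1.021, -0.113], TCP at [0.165, 0.603, 0.214] pointing down, gripper open.
Joint ranges: [-2.91, 2.91], [-0.3, 2.13], [-1.5, 1.42], [0.17, 2.43], [-1.26, 4.41], [0.16, 1.93], [-2.52, 2.52]. Speed limits (rad/s): [1.89, 1.89, 2.39, 2.39, 3.01, 3.01, 3.01].

### API

Orientations are given as [roll, pitch, yaw] about the fixed x, y, z axes, in that order (R = Rz(yaw) Ry(pitch) Rx(roll)).
In Python, from workcell import monitor, grab_frame, camera_model, bot gives the robot as it stands.
- The arm moves only by the tool move_arm, never from a script. Its argument "moves" is a list of rows, each a list of 4 numbers: the shift along the world's x, y, z in mm, then the turn about the world's z in rad. A call has 1 to 12 rows; each row is the pose to reach, as a shift and turn from the pose commanded when the call began; what a row does not reach only later rows make up. A row lasts 1/8 s, in which the tool goes at most 62.5 mm and 10.7 degrees, less where a joint would pass 70% of its speed; a pose out of reach is approached as far as the arm can. A call with a gripper value outside its range is refused whole. "gripper" is the opening, from 0 (shut) to 1 (fully open), set as the call begins (left out, the last holds). The fingers move at their own pace and stop on an object; "newtons" is the grip in N (left out, the last holds). Time passes only in rows, so rows that repeat a pose let the fingers close. It gives the time, the measured TCP pose, the force, the opening and the grip force at its end, in the units of the state.
- monitor.observe(): the state, without advancing time (a new reading comes with each control period).
- grab_frame(name): name is "side" or "top"; returns the picture (384x512x3 uint8, blue, green, red); there is no depth.
- camera_model(name): a dict with "vfov" (degrees; the focal length in pixels is half the picture's height over the tangent of half this angle, whatever the lens; pixels are square), "cx", "cy" (the principal point, pixels), "k1" (the pictures are not rectified: a ray, as slopes to the right and down, at radius r is drawn at 1 + k1 r^2 times it, then the intrinsics apply), "R" (3x3) and "t" (3): a world point X has camera coordinates R X + t. Camera axes: x right, y down, z forward; pixel columns grow to the right and rows downward; lengths in m; the calibration is good to about 2 mm. A picture is of the moment at which its call begins. camera_model takes no time and is no camera call.
- bot.job_done(): hands the job in; it is judged then, once.
The state is a dict: "clock": time; "qpos": joint angles; "qd": joint speeds; "joint_efforts": joint torques, N m; "position": TCP position; "tool_rot": TCP orientation; "force": force on the tool from outside, world axes, zero at the start; "moment": the same for the moment, N m; "grip_width": finger opening in m; "finger_force": force on a finger pad.
Only numpy, scipy, OpenCV 4.12 (cv2) and the standard library are available. Lean on these libraries where they do the work, as an engineer would, in place of code of your own. Each camera call takes 0.05 s, during which the arm holds its last target. There are 200 camera calls.

## Working session

There is one attempt and no reset: what is moved stays moved. The work goes in short steps, Python scripts to look and compute and a tool call to move; the robot and the scene stay as the last step left them, time stands still between calls to the robot, and variables do not carry over. Pictures are saved under pics/ and viewed, at most 10 in all, crops included, and the job is handed in when it is done.

Besides the shell and the picture viewer there is one more tool, called after "Emit:" as name([rows], argument=value, ...), one row to a line, values as JSON. move_arm: Moves the arm, as the interface text tells. Its arguments: {"type":"object","properties":{"moves":{"type":"array","items":{"type":"array","items":{"type":"number"}}},"gripper":{"type":"number"},"newtons":{"type":"number"}},"required":["moves"]}

```bash
mkdir -p pics; cat > h.py <<'E'
import numpy as np, cv2
from workcell import monitor, grab_frame, camera_model, bot
def cam(n):
    m=camera_model(n); f=192/np.tan(np.radians(m["vfov"])/2)
    return m,f,np.array(m["R"]),np.array(m["t"])
def ray(n,u,v):
    m,f,R,t=cam(n); d=np.array([(u-m["cx"])/f,(v-m["cy"])/f]); s=d.copy()
    for _ in range(20): s=d/(1+m["k1"]*(s@s))
    return -R.T@t, R.T@np.array([s[0],s[1],1])
def plane(n,u,v,z):
    o,d=ray(n,u,v); return o+d*(z-o[2])/d[2]
def proj(n,X):
    m,f,R,t=cam(n); c=R@np.array(X)+t; s=c[:2]/c[2]; s=s*(1+m["k1"]*(s@s))
    return s*f+[m["cx"],m["cy"]]
E
python3 - <<'E'
from h import *
for n in("top","side"):
    i=grab_frame(n); cv2.imwrite(f"pics/{n}0.png",i); cv2.imwrite(f"pics/{n}0b.png",cv2.resize(i,(800,600),interpolation=cv2.INTER_CUBIC))
    print(n,-cam(n)[2].T@cam(n)[3],cam(n)[1],camera_model(n)["k1"])
    print(cam(n)[2].round(2))
s=monitor.observe();print(s)
E
```

```text
top [0.22632077 0.17679622 1.24230027] 397.688361080475 -0.020304951217436296
[[ 0.03 -1.    0.  ]
 [-0.98 -0.03 -0.18]
 [ 0.18  0.   -0.98]]
side [0.43709505 1.13618141 0.67485325] 459.60429491046983 -0.016341907302513704
[[-1.   -0.    0.01]
 [-0.01  0.49 -0.87]
 [-0.01 -0.87 -0.49]]
{'clock': 0.1, 'qpos': array([-1.37415877,  0.52197718, -0.03634829,  1.59993163,  0.0211752 ,
        1.02108217, -0.11279386]), 'qd': array([ 0.00077982, -0.00159052,  0.00046592, -0.00150321,  0.000554  ,
       -0.00145718, -0.00101801]), 'joint_efforts': array([ 4.34897534e-03, -9.28464746e+01,  1.98454991e+00, -3.70532262e+01,
        1.82484597e-02,  5.28969467e-03,  5.23466531e-05]), 'position': array([0.16473378, 0.60257949, 0.21357579]), 'tool_rot': array([-3.14057855e+00,  3.82711424e-05,  2.87475504e+00]), 'force': array([0.21611162, 0.4482669 , 0.25793012]), 'moment': array([-0.01656755,  0.03157097,  0.01802564]), 'finger_force': 0.0, 'grip_width': 0.0855078572433247}
```

View pics/top0b.png

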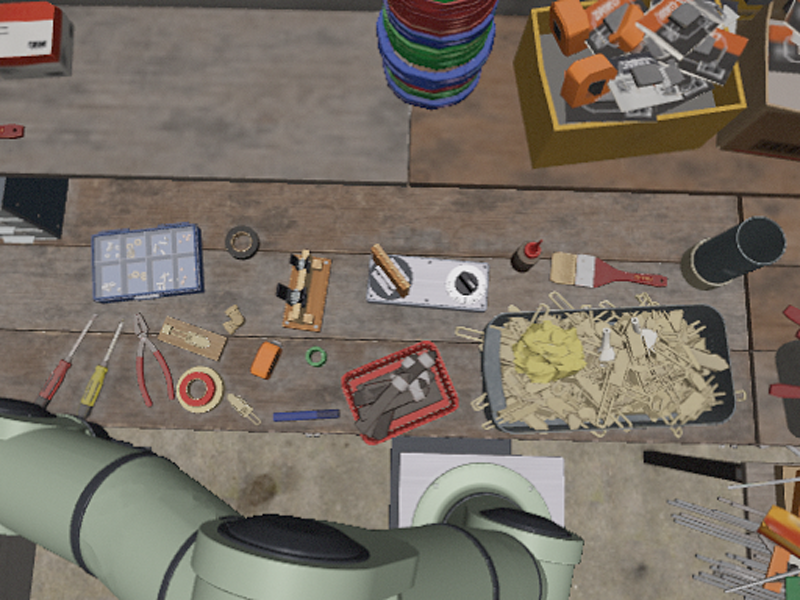

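View pics/side0b.png

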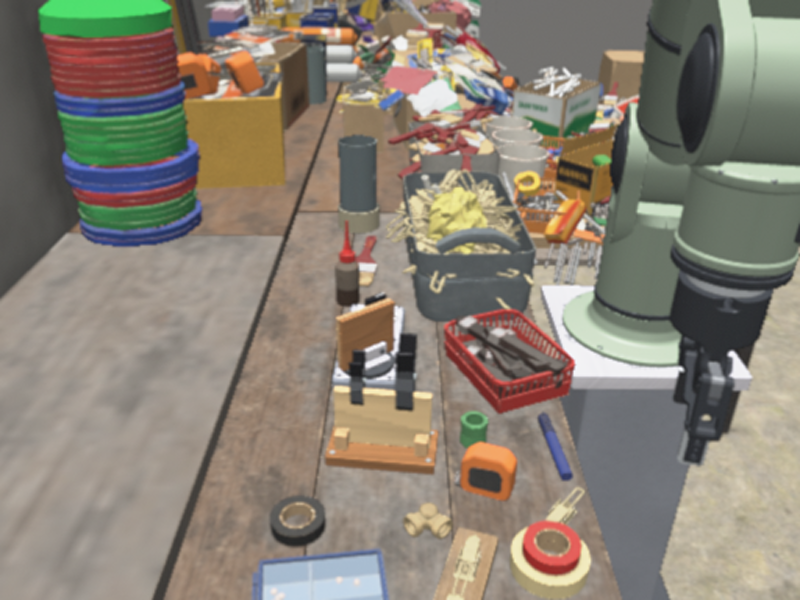

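Top view: the rack is at (305,290), the holder at (428,283), the knob at (465,283) and the board at (390,270), in 800x600 px. In the side view the right-hand clamp (405,370), nearer the robot, looks taller. I'll zoom in to confirm.

```bash
python3 - <<'E'
from h import *
t=cv2.imread("pics/top0.png"); s=cv2.imread("pics/side0.png")
a=cv2.resize(t[150:220,170:320],(800,373),interpolation=cv2.INTER_CUBIC)
b=cv2.resize(s[180:305,200:290],(432,600),interpolation=cv2.INTER_CUBIC)
cv2.imwrite("pics/a.png",a);cv2.imwrite("pics/b.png",b)
E
```

```text
(no output)
```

View pics/a.png

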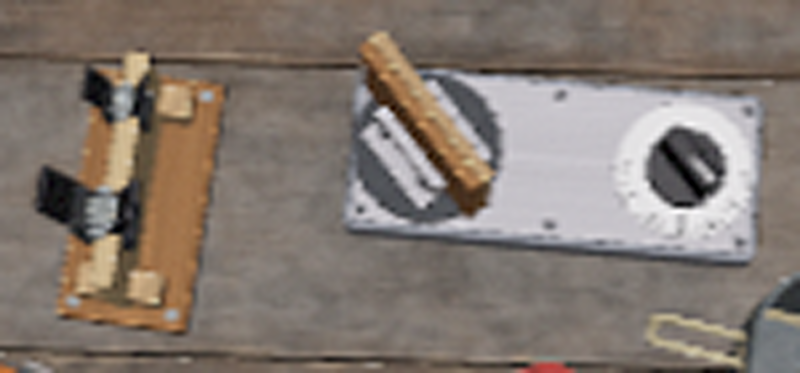

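View pics/b.png

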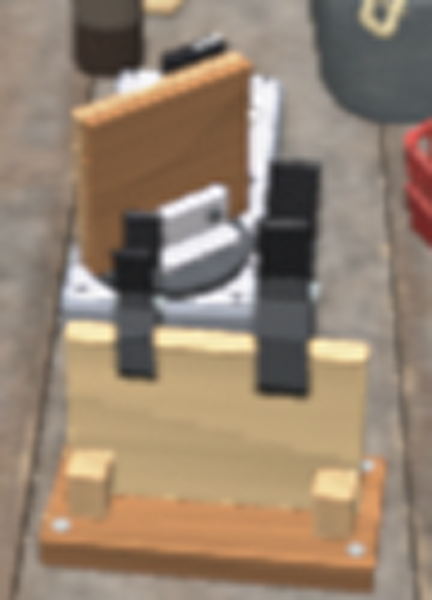

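Confirmed: the large clamp is the one nearer the robot (crop a (90,205), crop b (285,280)). The pointer is at lower right, roughly +0.8 rad. Next: positions.

```bash
python3 - <<'E'
from h import *
np.set_printoptions(precision=4,suppress=True)
A=lambda u,v,z:plane("top",170+u/5.333-.4,150+v/5.333-.4,z)
B=lambda u,v,z:plane("side",200+u/4.8-.4,180+v/4.8-.4,z)
print("holder corners");H=np.array([A(362,68,.036),A(763,95,.036),A(750,255,.036),A(348,228,.036)]);print(H,H.mean(0))
e=(H[0]-H[1])+(H[3]-H[2]);print("yaw(y axis)",np.arctan2(e[1],e[0])-np.pi/2,np.linalg.norm(e)/2)
print("turntable disc",A(430,147,.04),"scale disc",A(684,168,.04),"knob bar",A(660,140,.077),A(715,190,.077),"longest mark",A(675,225,.04))
print("board top",A(372,40,.136),A(483,188,.136), "side",B(85,113,.136),B(242,62,.136))
P=np.array([A(222,86,.018),A(187,330,.018),A(58,312,.018)]);print("plank TR,BR,BL",P,(P[0]+P[2])/2)
print("batten top far/near",A(137,58,.105),A(98,275,.105),"side far front,near front",B(66,338,.105),B(368,360,.105),B(68,325,.105),B(367,343,.105))
print("clamp: side handle ends L/R +y handle",B(263,228,.183),B(308,228,.183),"-y handle",B(275,165,.183),B(320,165,.183))
print("top: handle end +y: ",A(45,187,.183),A(120,200,.183),"screw/pin",A(100,212,.134))
t=cv2.imread("pics/top0.png");g=cv2.cvtColor(t,cv2.COLOR_BGR2GRAY)
# dial circle: bright disc; black bottle & tape
print("bottle base/nozzle",plane("top",518*.64,265*.64,0),plane("top",535*.64,247*.64,.168),"tape",plane("top",265*.64,360*.64,.06))
m=cv2.inRange(t[165:200,280:312],(0,0,0),(75,75,75));n,l,st,c=cv2.connectedComponentsWithStats(m)
for i in range(1,n):
    if st[i,4]>15:
        print("dark",st[i],c[i]+[280,165],plane("top",*(c[i]+[280,165]),.048))
E
```

```text
holder corners
[[ 0.5361  0.2265  0.036 ]
 [ 0.5264 -0.0084  0.036 ]
 [ 0.4313 -0.0009  0.036 ]
 [ 0.4407  0.2314  0.036 ]] [0.4836 0.1122 0.036 ]
yaw(y axis) -0.04100852224329299 0.23381725867110262
turntable disc [0.489  0.1854 0.04  ] scale disc [0.4806 0.038  0.04  ] knob bar [0.4885 0.0559 0.077 ] [0.4607 0.0248 0.077 ] longest mark [0.447 0.043 0.04 ]
board top [0.5261 0.2175 0.136 ] [0.4465 0.1559 0.136 ] side [0.5251 0.2187 0.136 ] [0.4503 0.166  0.136 ]
plank TR,BR,BL [[0.5275 0.31   0.018 ]
 [0.3811 0.3238 0.018 ]
 [0.3896 0.3994 0.018 ]] [0.4585 0.3547 0.018 ]
batten top far/near [0.5207 0.3482 0.105 ] [0.3988 0.3631 0.105 ] side far front,near front [0.5233 0.3587 0.105 ] [0.3927 0.3719 0.105 ] [0.5232 0.3491 0.105 ] [0.3927 0.3597 0.105 ]
clamp: side handle ends L/R +y handle [0.4384 0.3887 0.183 ] [0.4201 0.3883 0.183 ] -y handle [0.4337 0.3402 0.183 ] [0.4146 0.3397 0.183 ]
top: handle end +y:  [0.4316 0.3798 0.183 ] [0.4259 0.3412 0.183 ] screw/pin [0.4283 0.3591 0.134 ]
bottle base/nozzle [ 0.5298 -0.0745  0.    ] [ 0.5227 -0.0712  0.168 ] tape [0.3163 0.4203 0.06  ]
dark [13  9 13 14 68] [298.5882 180.2059] [0.4818 0.0367 0.048 ]
```

Emit:
move_arm([
  [26, -47, 0, 0.08],
  [53, -94, 0, 0.16],
  [79, -141, 0, 0.23],
  [105, -189, 0, 0.31],
  [132, -236, 0, 0.39],
  [158, -283, 0, 0.46],
  [184, -330, 0, 0.54],
  [211, -377, 0, 0.61],
  [237, -424, 0, 0.69],
  [263, -472, 0, 0.77],
  [290, -519, 0, 0.85],
  [316, -566, 0, 0.92],
], gripper=1)

```text
clock: 1.6
position: [0.4814, 0.0352, 0.2141]
tool_rot: [3.142, 0.0, -2.486]
force: [0.8, 1.4, 0.6]
grip_width: 0.0856
finger_force: 0.0
```

Emit:
move_arm([
  [0, 0, 0, 0],
  [0, 0, 0, 0],
  [0, 0, 0, 0],
  [0, 0, 0, 0],
])

```text
clock: 2.1
position: [0.4806, 0.0377, 0.2142]
tool_rot: [3.142, 0.0, -2.487]
force: [0.4, 0.0, 0.1]
grip_width: 0.0854
finger_force: 0.0
```

Emit:
move_arm([
  [0, 0, -30, 0],
  [0, 0, -60, 0],
  [0, 0, -90, 0],
  [0, 0, -120, 0],
  [0, 0, -138, 0],
  [0, 0, -147, 0],
  [0, 0, -147, 0],
  [0, 0, -147, 0],
])

```text
clock: 3.1
position: [0.4812, 0.0371, 0.0678]
tool_rot: [-3.141, 0.001, -2.488]
force: [1.3, 0.0, 0.0]
grip_width: 0.0857
finger_force: 0.0
```

Emit:
move_arm([
  [0, 0, 0, 0],
  [0, 0, 0, 0],
  [0, 0, 0, 0],
  [0, 0, 0, 0],
  [0, 0, 0, 0],
  [0, 0, 0, 0],
  [0, 0, 0, 0],
  [0, 0, 0, 0],
], gripper=0, newtons=25)

```text
clock: 4.1
position: [0.4808, 0.0369, 0.0671]
tool_rot: [-3.142, -0.0, -2.488]
force: [-0.3, -0.2, -0.1]
grip_width: 0.0
finger_force: 0.0
```

```bash
python3 - <<'E'
from h import *
print(monitor.observe()['moment'])
t=grab_frame("top");s=grab_frame("side")
a=cv2.resize(t[140:230,160:330],(800,424),interpolation=cv2.INTER_CUBIC)
b=cv2.resize(s[150:300,190:310],(480,600),interpolation=cv2.INTER_CUBIC)[:424]
cv2.imwrite("pics/c.png",b);cv2.imwrite("pics/c_top.png",a)
E
```

```text
[ 0.04664675  0.04491914 -0.01661491]
```

View pics/c.png

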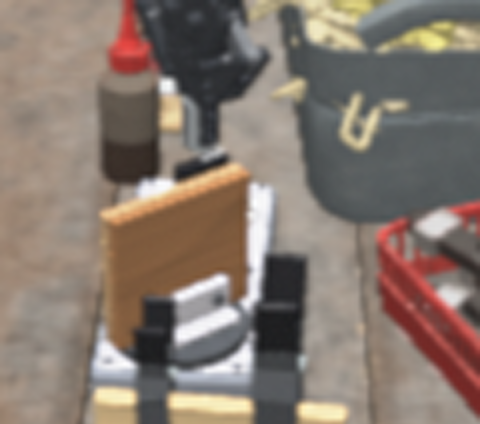

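The fingers closed on nothing (opening 0). Side view: the fingertip at crop (205,150) sits behind or above the knob bar at (200,162). I'll check by projection.

```bash
python3 - <<'E'
from h import *
for z in (.053,.067,.077,.09): print(z,proj("side",[.481,.037,z]),proj("top",[.481,.037,z]))
print("seen side tip",190+205/4,150+150/4,"bar",190+200/4,150+162/4, bot.tip_extent)
print("from side dial top: ",plane("side",190+180/4-.4,150+168/4-.4,.077),plane("side",190+228/4-.4,150+155/4-.4,.077))
for f in (.05,.08,.1,.12): print(f, plane("side",241,187,f))
E
```

```text
0.053 [239.45675513 195.98708331] [298.6833096  180.13086815]
0.067 [239.42673919 191.52646767] [299.23377808 179.17469011]
0.077 [239.40513495 188.31042328] [299.63475099 178.47817588]
0.09 [239.37684267 184.09181472] [300.16600837 177.55533167]
seen side tip 241.25 187.5 bar 240.0 190.5 0.014
from side dial top:  [0.49321145 0.05583509 0.077     ] [0.46142676 0.03669714 0.077     ]
0.05 [ 0.47871529 -0.02060532  0.05      ]
0.08 [0.47671705 0.03493348 0.08      ]
0.1 [0.47538489 0.07195935 0.1       ]
0.12 [0.47405273 0.10898522 0.12      ]
```

View pics/c_top.png

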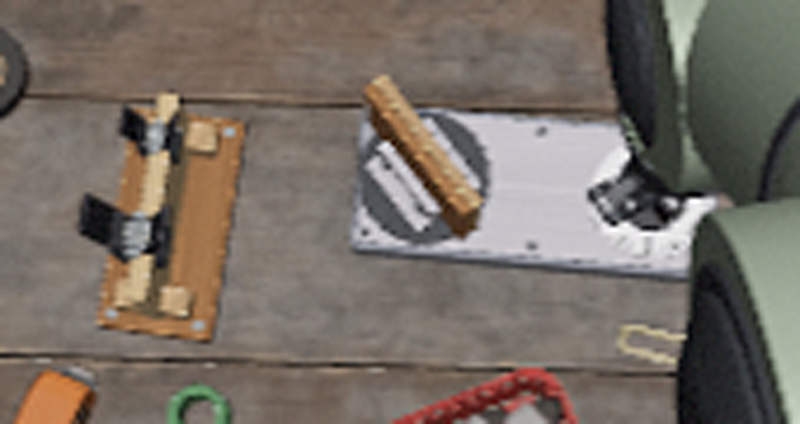

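```bash
python3 - <<'E'
from h import *
for k in (-.05,.05):
  for z in (.2,.213,.23): print(k,z,proj("side",[.165+.26*k,.603+.96*k,z]),proj("top",[.165+.26*k,.603+.96*k,z]))
s=cv2.imread("pics/side0.png"); n=grab_frame("side")
cv2.imwrite("pics/d0.png",n)
a=cv2.resize(s[215:305,415:475],(400,600),interpolation=cv2.INTER_CUBIC)
b=cv2.resize(n[130:205,215:265],(400,600),interpolation=cv2.INTER_CUBIC)
c=np.hstack([a,b]);c=(255*(c/255.)**.5).astype(np.uint8)
cv2.imwrite("pics/d.png",c);print(monitor.observe()['clock'])
E
```

```text
-0.05 0.2 [430.71159216 277.036435  ] [102.26507841 288.57772557]
-0.05 0.213 [432.32484979 270.68258755] [100.38139006 288.89389564]
-0.05 0.23 [434.47544898 262.20447144] [ 97.84496759 289.31951518]
0.05 0.2 [434.3955013  319.98312474] [ 66.2175842  277.05140543]
0.05 0.213 [436.25948922 313.24235947] [ 63.89457233 277.21853987]
0.05 0.23 [438.75097102 304.22325478] [ 60.76746007 277.4433616 ]
4.25
```

View pics/d.png

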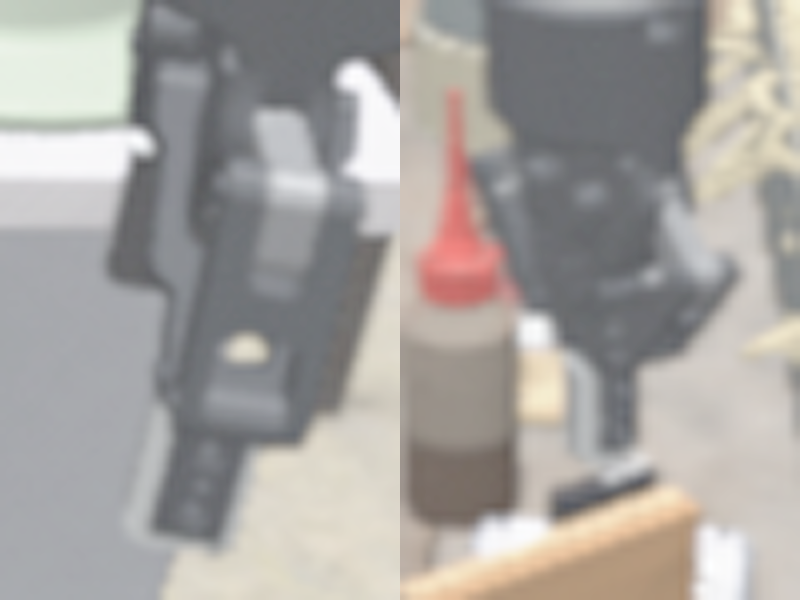

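Both fingertip sightings (start: tip at (442,296) px; now at (240,187) px) put the real tips about 28 mm higher than the stated tool frame does. So the fingers shut just above the knob. The missed grasp fits that too. I'll open, go 26 mm lower and grip again, watching the force.

Emit:
move_arm([
  [0, 0, 0, 0],
  [0, 0, 0, 0],
  [0, 0, 0, 0],
  [0, 0, 0, 0],
  [0, 0, 0, 0],
  [0, 0, 0, 0],
  [0, 0, 0, 0],
  [0, 0, -8, 0],
  [0, 0, -17, 0],
  [0, 0, -26, 0],
  [0, 0, -26, 0],
  [0, 0, -26, 0],
], gripper=1)

```text
clock: 5.75
position: [0.4808, 0.0369, 0.0411]
tool_rot: [3.142, -0.0, -2.488]
force: [1.0, 0.6, -1.0]
grip_width: 0.0853
finger_force: 0.0
```

Emit:
move_arm([
  [0, 0, 0, 0],
  [0, 0, 0, 0],
  [0, 0, 0, 0],
  [0, 0, 0, 0],
  [0, 0, 0, 0],
  [0, 0, 0, 0],
  [0, 0, 0, 0],
  [0, 0, 0, 0],
], gripper=0, newtons=25)

```text
clock: 6.75
position: [0.48, 0.0383, 0.0413]
tool_rot: [3.14, -0.0, -2.487]
force: [-7.9, 10.4, 13.0]
grip_width: 0.0135
finger_force: 24.7
```

Emit:
move_arm([
  [-1, 2, 1, 0],
  [-1, 2, 1, -0.09],
  [-1, 2, 1, -0.18],
  [-1, 2, 1, -0.27],
  [-1, 2, 1, -0.36],
  [-1, 2, 1, -0.45],
  [-1, 2, 1, -0.54],
  [-1, 2, 1, -0.62],
  [-1, 2, 1, -0.69],
  [-1, 2, 1, -0.69],
  [-1, 2, 1, -0.69],
  [-1, 2, 1, -0.69],
])

```text
clock: 8.25
position: [0.4796, 0.0389, 0.0418]
tool_rot: [-3.142, -0.001, 3.106]
force: [3.0, 2.6, -24.5]
grip_width: 0.0132
finger_force: 25.4
```

```bash
python3 - <<'E'
from h import *
np.set_printoptions(precision=4,suppress=True)
i=grab_frame("top");s=grab_frame("side");cv2.imwrite("pics/e_top.png",i);cv2.imwrite("pics/e_side.png",s)
a=cv2.resize(i[150:205,225:325],(800,440),interpolation=cv2.INTER_CUBIC)
cv2.imwrite("pics/e.png",a);print(monitor.observe()['moment'])
E
```

```text
[ 0.6949 -0.8558 -0.0181]
```

View pics/e.png

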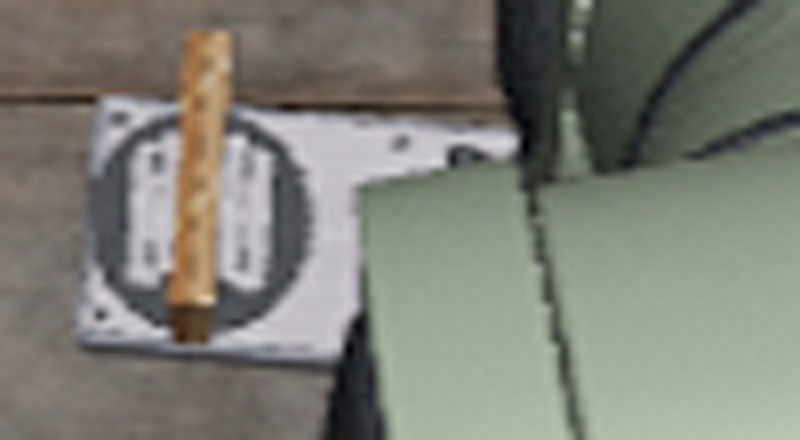

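```bash
python3 - <<'E'
from h import *
np.set_printoptions(precision=4,suppress=True)
A=lambda u,v,z:plane("top",225+u/8-.45,150+v/8-.45,z)
def ang(p,q): d=p-q; return np.arctan2(d[1],d[0]),np.linalg.norm(d)
print("board R edge",ang(A(232,34,.136),A(216,304,.136)),"L",ang(A(186,32,.136),A(168,302,.136)),(A(208,33,.136)+A(193,303,.136))/2)
print("holder left",ang(A(100,97,.036),A(80,340,.036)),"front-back edge",ang(A(100,97,.036),A(515,128,.036))[0]-np.pi/2)
print("cheek",ang(A(138,140,.07),A(127,280,.07)),ang(A(272,150,.07),A(262,290,.07)))
t=cv2.imread("pics/top0.png");
# disc ellipse: white pixels; ticks
S=lambda u,v,z:plane("top",u,v,z)
c=np.array([.4805,.0375])
g=cv2.cvtColor(t,cv2.COLOR_BGR2GRAY)
g=cv2.resize(g,None,fx=1,fy=1).astype(np.float32)
for r in (.028,.031,.034,.037):
    prof=[]
    for a in np.radians(np.arange(-40,41,4)):
        p=proj("top",[c[0]-r*np.cos(a),c[1]-r*np.sin(a),.04])
        prof.append(cv2.getRectSubPix(g,(1,1),(float(p[0]),float(p[1])))[0,0])
    print(r,np.array(prof).astype(int))
E
```

```text
board R edge (np.float64(-0.031015141601983775), np.float64(0.09900327140763587)) L (np.float64(-0.035582392903255856), np.float64(0.09905218177495641)) [0.4877 0.187  0.136 ]
holder left (np.float64(-0.04617492364319077), np.float64(0.09669911778221908)) front-back edge -0.04908409793068125
cheek (np.float64(-0.04485850820051901), np.float64(0.05418578712414368)) (np.float64(-0.04541339003403599), np.float64(0.05412824074316717))
0.028 [229 230 230 229 230 230 228 221 200 192 201 219 230 230 230 229 229 228
 227 228 228]
0.031 [228 229 219 220 226 226 226 220 199 188 199 219 228 228 228 224 222 228
 228 227 222]
0.034 [223 204 187 210 215 215 227 222 205 189 199 221 224 218 219 209 199 206
 218 226 224]
0.037 [213 199 192 205 204 211 220 217 197 161 197 214 216 215 213 202 158 186
 205 204 224]
```

Board direction is about -0.035 to -0.045 rad, the holder and its long mark about -0.05, so the dial is within about 0.02 rad. Releasing.

Emit:
move_arm([
  [0, 0, 0, 0],
  [0, 0, 0, 0],
  [0, 0, 0, 0],
  [0, 0, 0, 0],
  [0, 0, 0, 0],
  [0, 0, 0, 0],
  [0, 0, 0, 0],
  [0, 0, 20, 0],
  [0, 0, 60, 0],
  [0, 0, 110, 0],
  [0, 0, 160, 0],
  [0, 0, 200, 0],
], gripper=1)

```text
clock: 9.85
position: [0.4798, 0.0388, 0.2442]
tool_rot: [3.141, 0.001, 3.105]
force: [0.6, 0.3, 0.1]
grip_width: 0.0856
finger_force: 0.0
```

Emit:
move_arm([
  [-6, 30, 0, 0],
  [-10, 60, 0, -0.01],
  [-15, 100, 0, -0.02],
  [-20, 140, 0, -0.03],
  [-26, 180, 0, -0.04],
  [-31, 220, 0, -0.05],
  [-37, 250, 0, -0.06],
  [-43, 280, 0, -0.06],
  [-52, 305, 0, -0.06],
  [-52, 322, 0, -0.06],
  [-52, 322, 0, -0.06],
  [-52, 322, 0, -0.06],
])

```text
clock: 11.35
position: [0.4283, 0.3598, 0.2421]
tool_rot: [-3.141, 0.0, 3.044]
force: [-0.4, -1.1, 0.4]
grip_width: 0.0854
finger_force: 0.0
```

```bash
python3 - <<'E'
from h import *
o=monitor.observe();print(o['position'],o['tool_rot'],o['clock'])
i=grab_frame("top");s=grab_frame("side");cv2.imwrite("pics/f_top.png",i);cv2.imwrite("pics/f_side.png",s)
a=cv2.resize(s[130:280,190:290],(400,600),interpolation=cv2.INTER_CUBIC)
b=cv2.resize(i[120:225,150:220],(400,600),interpolation=cv2.INTER_CUBIC)
c=np.hstack([a,b]);c=(255*(c/255.)**.6).astype(np.uint8);cv2.imwrite("pics/f.png",c)
E
```

```text
[0.42833247 0.35980378 0.24206226] [-3.14103613e+00  1.63083102e-04  3.04359100e+00] 11.35
```

View pics/f.png

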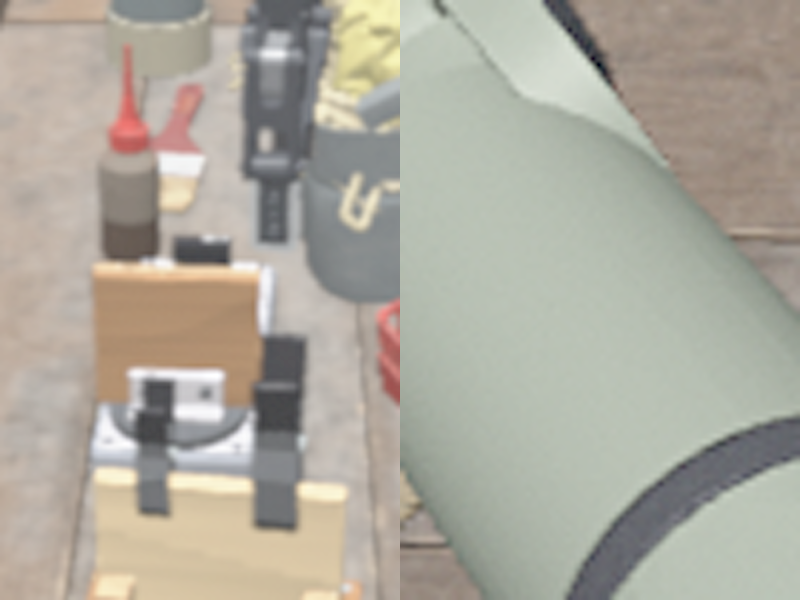

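```bash
python3 - <<'E'
from h import *
np.set_printoptions(precision=4,suppress=True)
def yplane(u,v,y):
    o,d=ray("side",u,v); return o+d*(y-o[1])/d[1]
for y in (.405,.415): print("tip",yplane(190+273/4-.4,130+242/4-.4,y))
S=lambda u,v:(190+u/4-.4,130+v/4-.4)
print("outer +y handle end L,R",yplane(*S(254,385),.387),yplane(*S(299,386),.387))
print("-y handle end inner",yplane(*S(264,338),.34),yplane(*S(306,338),.34))
print("jaw bottom",plane("side",*S(255,524),.085),plane("side",*S(298,528),.085))
print("batten top edges",plane("side",*S(95,485),.105),plane("side",*S(347,500),.105),plane("side",*S(95,470),.105),plane("side",*S(347,486),.105))
print("small clamp handle",plane("side",*S(138,410),.155),plane("side",*S(170,412),.155))
E
```

```text
tip [0.4329 0.405  0.274 ]
tip [0.4329 0.415  0.2794]
outer +y handle end L,R [0.4409 0.387  0.1847] [0.419  0.387  0.1845]
-y handle end inner [0.4363 0.34   0.1826] [0.4149 0.34   0.1829]
jaw bottom [0.4397 0.3668 0.085 ] [0.4173 0.3698 0.085 ]
batten top edges [0.523  0.3616 0.105 ] [0.3925 0.3719 0.105 ] [0.5241 0.3484 0.105 ] [0.3921 0.3598 0.105 ]
small clamp handle [0.4993 0.3658 0.155 ] [0.4831 0.3673 0.155 ]
```

The finger lines up with the clamp in x (0.4329 measured against about 0.433 expected). The open tips are 33 mm above the reported z, so I'll go down about 103 mm with a +2 mm y shift.

Emit:
move_arm([
  [0, 2, -25, 0],
  [0, 2, -50, 0],
  [0, 2, -75, 0],
  [0, 2, -92, 0],
  [0, 2, -103, 0],
  [0, 2, -103, 0],
  [0, 2, -103, 0],
])

```text
clock: 12.32
position: [0.4281, 0.3631, 0.1398]
tool_rot: [3.141, 0.001, 3.045]
force: [-0.6, -0.3, 0.5]
grip_width: 0.0856
finger_force: 0.0
```

Emit:
move_arm([
  [0, 0, 0, 0],
  [0, 0, 0, 0],
  [0, 0, 0, 0],
  [0, 0, 0, 0],
  [0, 0, 0, 0],
  [0, 0, 0, 0],
  [0, 0, 0, 0],
  [0, 0, 0, 0],
  [0, 0, 0, 0],
  [0, 0, 0, 0],
], gripper=0, newtons=40)

```text
clock: 13.58
position: [0.4278, 0.3629, 0.1391]
tool_rot: [3.142, 0.0, 3.045]
force: [0.0, 0.4, -0.7]
grip_width: 0.0194
finger_force: 43.1
```

Emit:
move_arm([
  [0, 0, 10, 0],
  [0, 0, 25, 0],
  [0, 0, 50, 0],
  [0, 0, 75, 0],
  [0, 0, 100, 0],
  [0, 0, 110, 0],
  [0, 0, 110, 0],
  [0, 0, 110, 0],
  [0, 0, 110, 0],
])

```text
clock: 14.7
position: [0.4276, 0.3627, 0.2484]
tool_rot: [-3.141, -0.001, 3.045]
force: [-0.2, -0.5, -1.1]
grip_width: 0.0191
finger_force: 43.1
```

```bash
python3 - <<'E'
from h import *
o=monitor.observe();print(o['position'],o['tool_rot'],o['clock'],o['grip_width'])
s=grab_frame("side");cv2.imwrite("pics/g_side.png",s)
a=cv2.resize(s[110:260,190:310],(640,800)[:2] if 0 else (480,600),interpolation=cv2.INTER_CUBIC)
cv2.imwrite("pics/g.png",(255*(a/255.)**.6).astype(np.uint8))
E
```

```text
[0.42756097 0.36265864 0.24835279] [-3.14057768e+00 -7.12228013e-04  3.04472480e+00] 14.7 0.019124449864543383
```

View pics/g.png

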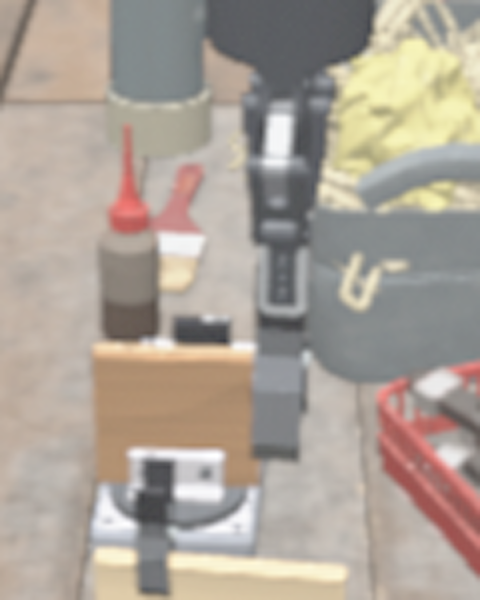

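```bash
python3 - <<'E'
from h import *
np.set_printoptions(precision=4,suppress=True)
def yplane(u,v,y):
    o,d=ray("side",u,v); return o+d*(y-o[1])/d[1]
for y in (.370,.375,.38): print("rack jaw bottom",y,yplane(190+276/4-.4,130+526/4-.4,y))
for y in (.384,.388,.392): print("now jaw bottom",y,yplane(190+275/4-.4,110+459/4-.4,y))
print("fingertip",yplane(190+281/4-.4,110+312/4-.4,.38))
E
```

```text
rack jaw bottom 0.37 [0.4288 0.37   0.0863]
rack jaw bottom 0.375 [0.4288 0.375  0.0901]
rack jaw bottom 0.38 [0.4289 0.38   0.094 ]
now jaw bottom 0.384 [0.4307 0.384  0.1864]
now jaw bottom 0.388 [0.4308 0.388  0.189 ]
now jaw bottom 0.392 [0.4308 0.392  0.1916]
fingertip [0.429  0.38   0.2656]
```

Emit:
move_arm([
  [0, -15, 5, 0],
  [0, -35, 10, 0.01],
  [5, -60, 10, 0.02],
  [15, -85, 10, 0.03],
  [28, -110, 10, 0.04],
  [40, -132, 10, 0.055],
  [50, -150, 10, 0.055],
  [57, -165, 10, 0.055],
  [59, -172, 10, 0.055],
  [59, -175, 5, 0.055],
  [59, -175, 0, 0.055],
  [59, -175, 0, 0.055],
])

```text
clock: 16.25
position: [0.4863, 0.1883, 0.2485]
tool_rot: [-3.141, -0.001, 3.101]
force: [0.7, 0.0, -0.8]
grip_width: 0.0188
finger_force: 43.1
```

Emit:
move_arm([
  [0, 0, 0, 0],
  [0, 0, 0, 0],
  [0, 0, 0, 0],
])

```text
clock: 16.62
position: [0.4868, 0.188, 0.2492]
tool_rot: [3.142, 0.0, 3.1]
force: [0.4, -0.2, -1.1]
grip_width: 0.0188
finger_force: 43.1
```

```bash
python3 - <<'E'
from h import *
np.set_printoptions(precision=4,suppress=True)
o=monitor.observe();print(o['position'],o['tool_rot'],o['clock'],o['grip_width'])
s=grab_frame("side");t=grab_frame("top");cv2.imwrite("pics/i_side.png",s);cv2.imwrite("pics/i_top.png",t)
u,v=proj("side",[.487,.214,.19]);print("exp jaw bottom",u,v)
g=cv2.cvtColor(s,cv2.COLOR_BGR2GRAY);u=int(u);v=int(v)
print("cols at",g[v-24:v+24:2,u-16:u+17:2])
u,v=proj("top",[.487,.188,.136]);print(u,v)
tg=cv2.cvtColor(t,cv2.COLOR_BGR2HSV);v=int(v);u=int(u)
m=cv2.inRange(tg,(8,80,90),(22,255,255))
for r in range(v-26,v+24,3): print(r,''.join('#' if x else '.' for x in m[r,u-30:u+30]))
E
```

```text
[0.4868 0.188  0.2492] [3.1415 0.0001 3.0999] 16.625 0.01883557170973391
exp jaw bottom 233.59144575845113 181.74755940513506
cols at [[157 140 101  94 106 146  83  72  73  72  68  93 149 154 155 153 153]
 [156 132 103  92 111 156 101  85  80  79  84 151 156 159 162 160 158]
 [138 120 117 109 111 139 116 108 108 108 108 144 154 160 159 160 161]
 [111 112 123 119 113 113 109 108 108 109 105  99 159 161 160 154 155]
 [108  80  81  79  78  91 109 108 107 108 103  90 158 160 156 151 157]
 [119  90  81  80  88  86  88  86  92  93  89  85 160 163 154 152 155]
 [129 128 124 125 129 110  85  82  83  82  80  97 160 164 161 154 153]
 [126 134 133 134 130 106  84  83  83  83  80  63 139 162 161 159 157]
 [ 90 102 108 104  95  76  82  83  83  83  80  73 145 166 166 165 164]
 [ 90  89  87  86  83  73  82  82  83  82  89 113 150 162 162 161 166]
 [ 84  88  87  86  83  73  85  84  82  82  83 132 154 160 159 157 158]
 [ 83  83  85  84  81  73  64  59  57  58  59 132 153 155 150 151 154]
 [ 83  84  85  84  82  74  51  53  54  53  63 140 161 157 160 159 155]
 [ 82  84  85  84  81  74  73 125 121 115 1
[... 1180 characters left out ...]
..................................................
165 ............................................................
168 ............................................................
171 ............................................................
174 ............................................................
177 ............................................................
180 ............................................................
183 ............................................................
186 ...........................###..............................
189 ............................................................
192 ..............................#.............................
```

The jaw's bottom edge is seen at row ~182, matching the expected 0.189 m. Pad centre is about 0.195 and centred over the board, so I'll lower 80 mm.

Emit:
move_arm([
  [0, 0, -15, 0],
  [0, 0, -30, 0],
  [0, 0, -42, 0],
  [0, 0, -52, 0],
  [0, 0, -60, 0],
  [0, 0, -67, 0],
  [0, 0, -73, 0],
  [0, 0, -78, 0],
  [0, 0, -80, 0],
  [0, 0, -80, 0],
  [0, 0, -80, 0],
  [0, 0, -80, 0],
])

```text
clock: 18.23
position: [0.4869, 0.1879, 0.1693]
tool_rot: [3.141, 0.0, 3.1]
force: [-0.4, 0.1, -0.7]
grip_width: 0.0192
finger_force: 43.1
```

```bash
python3 - <<'E'
from h import *
np.set_printoptions(precision=4,suppress=True)
o=monitor.observe();print(o['position'],o['tool_rot'],o['clock'],o['grip_width'],o['force'],o['moment'])
s=grab_frame("side");cv2.imwrite("pics/j_side.png",s)
u,v=proj("side",[.487,.214,.109]);print("exp jaw bottom",u,v,"board top +y edge mid",proj("side",[.487,.195,.136]),"ends",proj("side",[.537,.193,.136]),proj("side",[.437,.197,.136]))
h=cv2.cvtColor(s,cv2.COLOR_BGR2HSV);u=int(u);v=int(v)
m=cv2.inRange(h,(8,80,60),(22,255,255))
for r in range(v-24,v+22): print(r,''.join('#' if x else '.' for x in m[r,u-32:u+32]))
E
```

```text
[0.4869 0.1879 0.1693] [3.1414 0.0002 3.0997] 18.225 0.019188581580460835 [-0.3886  0.1232 -0.7218] [ 0.0359 -0.029  -0.0237]
exp jaw bottom 234.008611356268 212.25436820051237 board top +y edge mid [234.2529 198.2775] ends [213.1222 197.5869] [255.4429 198.9697]
188 ................................................................
189 ................................................................
190 ................................................................
191 ................................................................
192 ................................................................
193 ................................................................
194 ................................................................
195 ..............########..........................................
196 ............###########...............#######...................
197 ...........################..........#########..................
198 ...........################..........################...........
199 ...........################..........################...........
200 ....
[... 1637 characters left out ...]
..........
224 ............########.........................########...........
225 ............########........................#########...........
226 ............########........................#########...........
227 ............########........................#########...........
228 ............########........................#########...........
229 ............########........................#########...........
230 ................###.........................#########...........
231 ................................................#...............
232 ................................................................
233 ................................................................
```

Side mask: the jaw is in front of the board's middle (columns 27–36 of 11–52), with its bottom at row 212 as predicted. The wrist shows no force.

```bash
python3 -c "
from workcell import bot
print(bot.job_done())"
```

```text
the job is handed in; nothing more can be done
None
```

Handed in, verdict not shown: the knob is on the longest mark (about 0.02 rad by camera), and the larger clamp is held squeezed open over the middle of the board, pads about 21 mm below the edge, with no contact force at the wrist.

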